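# Drift the old hinge pin out of a pipe vise

### The job

Take the headed drift (the square-handled rod with the round head, not the plain bar) from the rack and with its nose push the old hinge pin through the vise's lug until it comes out of the far side and drops into the catch tray. Keep pushing gently until the drift's head rests against the ring nut, which must be found by feel, hold it pressed there for a moment with about 10 to 12 N so that it is surely home (never 20 N: no hammering or ramming), then let go and leave the drift in the bore to keep the hole in line. Do not touch the old pin with the gripper, and leave everything else where it is.

Things in the scene. Friction and masses are not known exactly. Their poses are not given: they have to be found in the camera images.
- vise: Dark cast-iron pipe vise foot with its hinge lug, fixed. The lug is 44 mm long along the bore, 60 mm wide, top 130 mm above the bench plus a 15 mm plunger screw. Origin: on the bench below the bore's middle. x: along the level bore, the way the old pin must come out (drive to +x); z: up. A pipe saddle lower than the bore stands beside the lug, 57 to 120 mm to -y of the bore.
- boss: Boss 6 mm high on the lug's entry face, with a round ring nut (38 mm outside, 23 mm hole, 8 mm thick) whose hollow shank screws into it. Origin: on the bore axis at the lug's entry face; axes as the vise's. The nut's outer face, where the drift's head comes to rest, stands anywhere from 8 to 38 mm out from the lug's entry face: not measured, to be found by feel. It is rigid and does not move when pressed.
- bore (a point): Centre of the bore (17.5 mm across) at the lug's entry face, 100 mm above the bench; axes as the vise's.
- bore_exit (a point): Centre of the bore at the lug's far face, 44 mm along +x from the entry; axes as the vise's.
- pin: Old hinge pin inside the bore: plain round steel, 16 mm thick, 40 mm long, about 63 g, within 2 mm of the bore's middle. Origin at its centre, x along it. A sprung plunger in the lug presses on it from above, so it slides only against a steady drag of several newtons, at most about 20 N; the plunger then presses on the drift's nose and drags on it in the same way, and keeps it in place.
- tray: Open aluminium catch tray, fixed on the bench behind the lug's far face: 130 mm along the vise's x, 110 mm wide, walls 35 mm high on three sides, open towards the lug, which it adjoins. Origin: centre of its underside, 88 mm along +x from the vise's origin; axes as the vise's.
- drift_grip (a point): Centre of the drift's handle, on its axis. The drift is one steel piece, about 300 g: a square handle 15 x 15 mm, 84 mm long, then a round head 30 mm across and 8 mm thick, then a round nose 15 mm thick, 88 mm long, its last 5 mm tapering to 9 mm. x: towards the nose; z: up. This point is 44 mm behind the head's nose-side face and 132 mm behind the nose's end.
- drift_tip (a point): Centre of the end of the drift's nose; axes as drift_grip's.
- rack: Fixed wooden rack in which the drift and a plain bar lie level, parallel, 80 mm apart (either way round), axes 55 mm above the bench; both lift straight up. Foot 10 mm thick; two fork walls 6 mm thick, 60 mm high, with notches 17 mm wide, stand about 84 mm ahead of and 40 mm behind the drift's handle centre. Origin: on the bench midway between the slots, x as the drift's.
- bar: Bystander: a plain round steel bar with no head, 15 mm thick, 180 mm long, lying in the other slot of the same rack (the two may be swapped). Not to be disturbed. Origin: on its axis, 92 mm from its handle-side end.
- coupling: Bystander: a pipe coupling, a plain ring 42 mm across and 40 mm high. Not to be disturbed. Origin: its underside.
- elbow: Bystander: a dark pipe elbow. Not to be disturbed. Origin: its underside.
- wrench: Bystander: a wrench lying flat. Not to be disturbed. Origin: its underside.
- oil: Bystander: a grey oil can, 56 mm across, 130 mm high. Not to be disturbed. Origin: its underside.
- tape: Bystander: a white roll of thread tape, 70 mm across, 18 mm high. Not to be disturbed. Origin: its underside.
- stub: Bystander: a short upright pipe stub, 34 mm across, 70 mm high. Not to be disturbed. Origin: its underside.
- hammer: Bystander: a hammer lying flat. Not to be disturbed. Origin: its underside.
Not all that is in view belongs to the job. Several things look just like the vise: the one meant starts nearest to the robot's base.

How it is judged:
On the way, in this order (a step that is already met when the one before it is completed fails the run):
1. the drift's nose is in the bore, with the old pin still ahead of it in the bore (x of drift_tip in the frame of bore between 0.001 and 0.03 m and y of drift_tip in the frame of bore between -0.004 and 0.004 m and z of drift_tip in the frame of bore between -0.004 and 0.004 m and height (world z) of pin above 0.09 m).
2. nose right through the lug and the drift's head pressed against the ring nut with more than 6 N (x of drift_tip in the frame of bore_exit above 0.004 m and y of drift_tip in the frame of bore between -0.004 and 0.004 m and z of drift_tip in the frame of bore between -0.004 and 0.004 m and contact force between drift and boss above 6 N), for 0.1 s.
At the end, for the whole second after the job is handed in: The old pin lies at rest in the catch tray (its centre within the tray and less than 45 mm above the bench); the drift is at rest in the bore, its nose's end 4 to 40 mm beyond the lug's far face, within 4 mm of the bore axis and in line within 0.12 rad, released (x of drift_tip in the frame of bore_exit between 0.004 and 0.04 m and y of drift_tip in the frame of bore between -0.004 and 0.004 m and z of drift_tip in the frame of bore between -0.004 and 0.004 m and angle between the x axis of drift_tip and the x axis of vise, either way round below 0.12 rad and linear speed of drift below 0.02 m/s and x of pin in the frame of tray between -0.066 and 0.066 m and y of pin in the frame of tray between -0.056 and 0.056 m and height (world z) of pin below 0.045 m and linear speed of pin below 0.03 m/s); the robot touches nothing.
It fails at once if the drift is rammed, wedged or scraped against the vise, boss or nut with more than 40 N (contact force between drift and vise above 40 N).
It fails at once if the drift's head is rammed or pressed against the ring nut with more than 20 N (contact force between drift and boss above 20 N).
It fails at once if the old pin is hammered: struck or pushed by the drift with more than 40 N (contact force between drift and pin above 40 N).
It fails at once if the gripper pushes or holds the old pin (contact force between the fingers and pin above 0.5 N).
It fails at once if a bystander is moved more than 30 mm (distance of any of bar, coupling, elbow, wrench, oil, tape, stub, hammer from where it was at the start of the episode above 0.03 m).
It also fails if it takes over 61 s, if anything falls off the work surface, if the arm or the gripper's body presses on something with over 40 N, if the wrist force passes 120 N, or if a joint passes its speed limit or range.

### The arm

A 6-joint arm with a two-finger parallel gripper is mounted at the origin on the work surface. World frame = base frame: x ahead of the robot, y to its left, z up, the work surface at z = 0. Lengths are in m, angles in rad, forces in N, time in s.
With the tool pointing down it reaches from about 0.35 to 0.725 m from the base axis. Payload 6 kg.
Tool frame: the origin (TCP) lies where the fingers leave the gripper's body, on its centre line; the fingertips stand 73 mm ahead of it and the grasp point (between the pads) lies 54 mm ahead of it (arm.nose_length is the distance from the TCP to the fingertips, in m); z points along the fingers, y is the direction in which the jaws open and shut (so a half turn about z gives the same grasp; the last joint's range is limited). The gripper opens to 85 mm and grips with 20 to 120 N. Pads are 22 mm wide; open, the fingers measure 114 mm over their backs; the gripper's body (76 mm by 85 mm) begins 54 mm behind the grasp point. The pads swing forward as they close: fully open they stand 13 mm farther back than shut.
Start: joints at [1.676, 0.04, 0.085, 0, -1.615, -0.334], TCP at [0.136, 0.584, 0.304] pointing down, gripper open.
Joint ranges: [-2.56, 2.56], [-1.29, 2.01], [-1.08, 1.49], [-3.29, 1.98], [-2.81, -0.18], [-2.99, 2.99]. Speed limits (rad/s): [2.57, 2.57, 3.01, 3.14, 3.14, 3.14].

### API

Orientations are given as a unit quaternion [x, y, z, w].
In Python, from plant import arm, cams, look_for, regions_of, pinpoint gives the robot as it stands.
- The arm moves only by the tool move_arm, never from a script. Its argument "commands" is a list of rows, each a list of 3 entries, a list of its own where there are three numbers: the shift along the tool's x, y, z in cm, then the turn, a rotation vector about the tool's x, y, z in degrees, then the closure, from 0 (fully open) to 1 (shut). In form: [[[tx, ty, tz], [ax, ay, az], claw], ...]. A call has 1 to 12 rows; each row is the pose to reach, as a shift and turn from the pose commanded when the call began, along the tool's axes at that moment; what a row does not reach only later rows make up. A row lasts 1/12 s, in which the tool goes at most 41.7 mm and 7.16 degrees, less where a joint would pass 70% of its speed; a pose out of reach is approached as far as the arm can. A call with a gripper value outside its range is refused whole. The fingers move at their own pace and stop on an object; the grip force is fixed at half the most. Time passes only in rows, so rows that repeat a pose let the fingers close. It gives the time, the measured TCP pose, the force and the opening at its end, in the units of the state.
- arm.read_state(): the state, without advancing time (a new reading comes with each control period).
- cams.capture(name): name is "side" or "top" or "wrist"; returns the picture (480x640x3 uint8, red, green, blue); there is no depth.
- cams.camera_params(name): a dict with "fx", "fy", "cx", "cy" (pixels), "k1" (the pictures are not rectified: a ray, as slopes to the right and down, at radius r is drawn at 1 + k1 r^2 times it, then the intrinsics apply), "extrinsics" (4x4, takes a point from world to camera coordinates). Camera axes: x right, y down, z forward; pixel columns grow to the right and rows downward; lengths in m; the calibration is good to about 2 mm. A picture is of the moment at which its call begins: read the wrist's pose just before it. camera_params takes no time and is no camera call; for the wrist camera it gives the pose at the moment of the call.
- arm.sign_off(): hands the job in, once; it reports no verdict.
Trained networks look in the newest picture that a camera, given by its name, has taken for a name from the list of things; names that differ only in an ending like _2 or _b are one class to them, and where a whole thing is asked for, a point or a joint stands for the part that bears it (a point fixed in the world has none). Each returns a list of dicts, best first, with "score" (0 to 1); they miss things now and then, are a little off and sometimes report something else, mostly with a low value. They report only what shows in the picture. A call takes as long as a camera call. They do not tell look-alikes from the thing itself.
- look_for(camera, label): "point" ([column, row] in pixels, amid what is visible of it).
- regions_of(camera, label): "mask" (480x640 bool, what is visible of it) and "point" ([column, row] in pixels, amid what is visible of it).
- pinpoint(camera, label): "point" ([column, row] in pixels: a listed point, or the origin of a listed thing).
The state is a dict: "clock": time; "q": joint angles; "qvel": joint speeds; "joint_efforts": joint torques, N m; "eef_pos": TCP position; "eef_rot": TCP orientation; "contact_force": force on the tool from outside, world axes, zero at the start; "ft_torque": the same for the moment, N m; "opening": finger opening in m.
Only numpy, scipy, OpenCV 4.12 (cv2) and the standard library are available. Lean on these libraries where they do the work, as an engineer would, in place of code of your own. Each camera call takes 0.05 s, during which the arm holds its last target. There are 200 camera calls.

## Working session

There is one attempt and no reset: what is moved stays moved. The work goes in short steps, Python scripts to look and compute and a tool call to move; the robot and the scene stay as the last step left them, time stands still between calls to the robot, and variables do not carry over. Pictures are saved under pics/ and viewed, about 8 in all and at most 12, crops included, and the job is handed in when it is done.

Besides the shell and the picture viewer there is one more tool, called after "Emit:" by a JSON object that holds its "method" and its "body", one argument or row to a line. move_arm: Moves the arm, as the interface text tells. Its arguments: {"type":"object","properties":{"commands":{"type":"array"}},"required":["commands"]}

```bash
mkdir -p pics; ls; cat > h.py <<'E'
import numpy as np, cv2
from plant import arm, cams, look_for, regions_of, pinpoint
from scipy.spatial.transform import Rotation as R
def ray(p,c):
    u=np.array([(p[0]-c['cx'])/c['fx'],(p[1]-c['cy'])/c['fy']]); v=u.copy()
    for _ in range(20): v=u/(1+c['k1']*(v@v))
    E=np.array(c['extrinsics']); d=E[:3,:3].T@np.r_[v,1]; o=-E[:3,:3].T@E[:3,3]
    return o,d/np.linalg.norm(d)
def atz(p,c,z):
    o,d=ray(p,c); return o+d*(z-o[2])/d[2]
def tri(obs):
    A=np.zeros((3,3));b=np.zeros(3)
    for p,c in obs:
        o,d=ray(p,c);P=np.eye(3)-np.outer(d,d);A+=P;b+=P@o
    x=np.linalg.solve(A,b)
    return x,[np.linalg.norm((np.eye(3)-np.outer(d,d))@(x-o)) for o,d in [ray(p,c) for p,c in obs]]
def proj(X,c):
    E=np.array(c['extrinsics']);x=E[:3,:3]@X+E[:3,3];v=x[:2]/x[2];v=v*(1+c['k1']*(v@v))
    return np.array([c['fx']*v[0]+c['cx'],c['fy']*v[1]+c['cy']])
def save(n,im): cv2.imwrite('pics/'+n+'.png',im[:,:,::-1])
E
python3 - <<'E'
from h import *
ims=[]
for n in ['side','top']:
    im=cams.capture(n); c=cams.camera_params(n); save(n,im)
    print(n,c['fx'],c['cx'],c['cy'],c['k1'],np.round(-np.array(c['extrinsics'])[:3,:3].T@np.array(c['extrinsics'])[:3,3],3))
    for l,z in [('vise',0),('bore',.1),('bore_exit',.1),('boss',.1),('drift_grip',.055),('drift_tip',.055),('rack',0),('bar',.055),('tray',0)]:
        for r in pinpoint(n,l)[:4]: print(l,round(r['score'],2),np.round(r['point'],1),np.round(atz(r['point'],c,z),3))
print(arm.read_state())
E
```

```text
pics
side 498.4189362647114 325.1363899181649 238.01346285518912 0.008350985187188738 [ 0.097 -0.653  1.008]
vise 0.91 [281.8 250.2] [0.506 0.112 0.   ]
vise 0.67 [212.1 244.5] [0.368 0.242 0.   ]
vise 0.58 [261.2 169.1] [0.636 0.428 0.   ]
bore 0.96 [256.8 146.2] [0.627 0.416 0.1  ]
bore 0.89 [287.2 229. ] [0.515 0.086 0.1  ]
bore 0.32 [375.6 255.6] [ 0.634 -0.111  0.1  ]
bore_exit 0.93 [270.5 221.6] [0.495 0.133 0.1  ]
bore_exit 0.81 [250.4 139.2] [0.629 0.456 0.1  ]
boss 0.68 [283.  231.8] [0.501 0.085 0.1  ]
boss 0.59 [255.4 147.6] [0.62  0.413 0.1  ]
boss 0.28 [275.2 219.9] [0.508 0.131 0.1  ]
drift_tip 0.68 [307.9 306.6] [ 0.439 -0.107  0.055]
rack 0.73 [346.1 340.6] [ 0.475 -0.204  0.   ]
bar 0.58 [360.6 311.1] [ 0.528 -0.189  0.055]
tray 0.96 [260.1 235.6] [0.488 0.192 0.   ]
top 508.52516319257995 324.0221910339928 235.5056515166499 -0.1429671064019399 [ 0.44  -0.019  1.475]
vise 0.95 [274.6 266.3] [0.502 0.113 0.   ]
vise 0.81 [169.6 220. ] [0.635 0.427 0.   ]
bore 0.89 [162.8 216.5] [0.631 0.417 0.1  ]
bore 0.61 [403.7 201.3] [ 0.679 -0.248  0.1  ]
bore 0.6 [279.6 259.6] [
[... 601 characters left out ...]
274.2] [0.478 0.196 0.   ]
{'clock': 1.0, 'q': array([ 1.67567324e+00,  4.01855348e-02,  8.47864326e-02, -1.88894075e-05,
       -1.61555660e+00, -3.33669418e-01]), 'qvel': array([ 0.00016216, -0.00060353, -0.0001596 ,  0.00060535, -0.00022149,
        0.0022016 ]), 'joint_efforts': array([ 1.68694347e-03, -3.67948937e+01,  3.47441661e+01,  6.93314910e+00,
       -1.05485913e-03,  1.22504886e-06]), 'eef_pos': array([0.13607211, 0.58432929, 0.30385823]), 'eef_rot': array([ 9.93463926e-01, -1.14146490e-01,  8.12483283e-06,  7.98342604e-05]), 'contact_force': array([0.00315756, 1.00574949, 0.18810791]), 'ft_torque': array([-0.01305022,  0.0257756 , -0.0052172 ]), 'opening': 0.08542497421532999}
```

View pics/top.png

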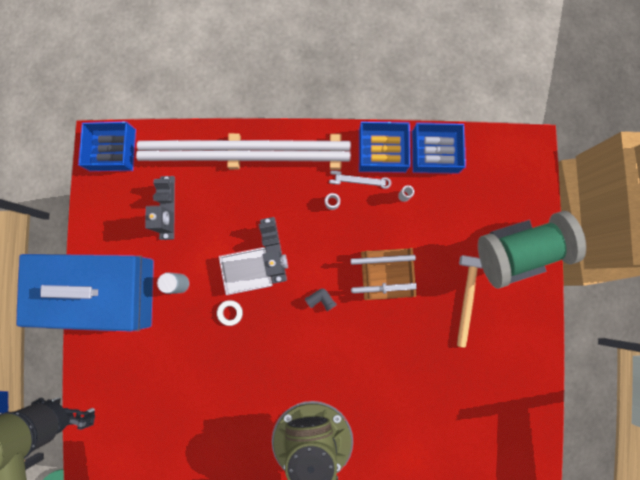

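View pics/side.png

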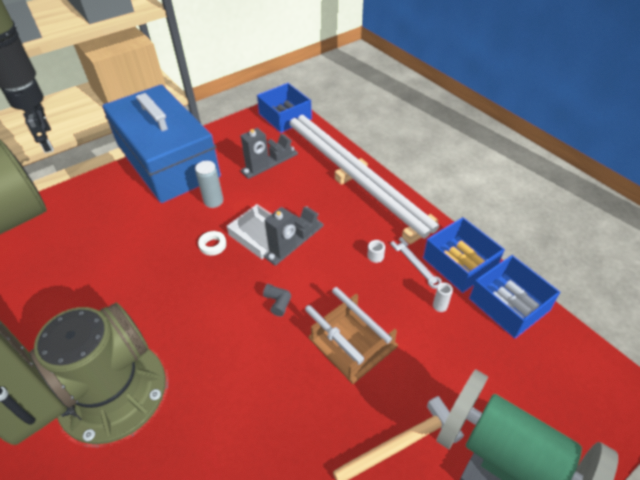

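The top view shows the rack at (388,273). The near rod has a head at (384,289), so that is the headed drift; the far rod at (382,258) is plain. The vise with the tray at (270,262) is nearest to the base, and the look-alike is at (165,215). I'll go above the vise for one close look and then to the rack, where a crop will confirm the drift.

Emit:
{"method": "move_arm", "body": {
  "commands": [
    [[48,46,-3],[0,0,62],0],
    [[48,46,-3],[0,0,62],0],
    [[48,46,-3],[0,0,62],0],
    [[48,46,-3],[0,0,62],0],
    [[48,46,-3],[0,0,62],0],
    [[48,46,-3],[0,0,62],0],
    [[48,46,-3],[0,0,62],0],
    [[48,46,-3],[0,0,62],0],
    [[48,46,-3],[0,0,62],0],
    [[48,46,-3],[0,0,62],0],
    [[48,46,-3],[0,0,62],0],
    [[48,46,-3],[0,0,62],0]
  ]
}}

```text
clock: 2.0
eef_pos: [0.4094, 0.164, 0.3271]
eef_rot: [0.793, -0.609, 0.0, -0.001]
contact_force: [1.3, 0.8, 1.3]
opening: 0.0855
```

```bash
cat >> h.py <<'E'
def rel(pos,yaw,s=None):
    """shift cm / turn deg in tool axes to TCP pos, tool x at yaw (deg), z down"""
    s=s or arm.read_state(); r=R.from_quat(s['eef_rot'])
    t=r.inv().apply(np.array(pos)-s['eef_pos'])*100
    y=np.radians(yaw); T=R.from_matrix(np.c_[[np.cos(y),np.sin(y),0],[np.sin(y),-np.cos(y),0],[0,0,-1]])
    return np.round(t,2),np.round(np.degrees((r.inv()*T).as_rotvec()),2)
def st():
    s=arm.read_state(); m=R.from_quat(s['eef_rot']).as_matrix()
    print('t',round(s['clock'],2),'pos',np.round(s['eef_pos'],4),'yaw',round(np.degrees(np.arctan2(m[1,0],m[0,0])),2),'zax',np.round(m[:,2],3),'q',np.round(s['q'],2),'F',np.round(s['contact_force'],2),'M',np.round(s['ft_torque'],2),'op',round(s['opening'],4))
    return s
E
python3 - <<'E'
from h import *
s=st(); print(rel([.5,.02,.33],-75.5))
E
```

```text
t 2.0 pos [0.4094 0.164  0.3271] yaw -75.08 zax [ 0.001  0.001 -1.   ] q [ 0.84 -0.39 -0.25  0.   -1.71 -0.58] F [1.33 0.85 1.25] M [ 0.1  -0.14  0.08] op 0.0855
(array([16.24, -5.05, -0.3 ]), array([-0.08,  0.05,  0.42]))
```

Emit:
{"method": "move_arm", "body": {
  "commands": [
    [[16,-5,0],[0,0,0],0],
    [[16,-5,0],[0,0,0],0],
    [[16,-5,0],[0,0,0],0],
    [[16,-5,0],[0,0,0],0],
    [[16,-5,0],[0,0,0],0],
    [[16,-5,0],[0,0,0],0],
    [[16,-5,0],[0,0,0],0]
  ]
}}

```text
clock: 2.58
eef_pos: [0.4983, 0.024, 0.3263]
eef_rot: [0.792, -0.61, -0.0, 0.0]
contact_force: [0.5, 0.3, -0.3]
opening: 0.0855
```

```bash
python3 - <<'E'
from h import *
s=st(); c=cams.camera_params('wrist'); im=cams.capture('wrist'); save('w1',im)
E_=np.array(c['extrinsics']); o=-E_[:3,:3].T@E_[:3,3]; print(c['fx'],c['k1'],'cam',np.round(o,3),np.round(E_[:3,:3],2).tolist())
r=R.from_quat(s['eef_rot']); print('cam in tool',np.round(r.inv().apply(o-s['eef_pos']),3))
for l,z in [('vise',0),('bore',.1),('bore_exit',.1),('boss',.1),('drift_grip',.055),('drift_tip',.055),('bar',.055),('tray',0)]:
    for q in pinpoint('wrist',l)[:3]: print(l,round(q['score'],2),np.round(q['point'],1),np.round(atz(q['point'],c,z),4))
E
```

```text
t 2.58 pos [0.4983 0.024  0.3263] yaw -75.17 zax [-0.  0. -1.] q [ 0.45 -0.23 -0.12 -0.   -1.67 -0.19] F [ 0.51  0.34 -0.32] M [ 0.07 -0.04  0.01] op 0.0855
398.1809143613424 -0.0532461710756755 cam [ 0.516 -0.043  0.396] [[-0.97, -0.26, -0.0], [-0.25, 0.93, 0.27], [-0.07, 0.26, -0.96]]
cam in tool [ 0.069  0.001 -0.07 ]
vise 0.68 [290.  273.9] [0.5077 0.108  0.    ]
bore 0.67 [283.1 294.4] [0.5109 0.0884 0.1   ]
bore_exit 0.73 [285.2 293.2] [0.5096 0.0869 0.1   ]
boss 0.97 [287.6 295.8] [0.5072 0.0886 0.1   ]
drift_tip 0.78 [438.8  83. ] [ 0.4315 -0.1032  0.055 ]
```

View pics/w1.png

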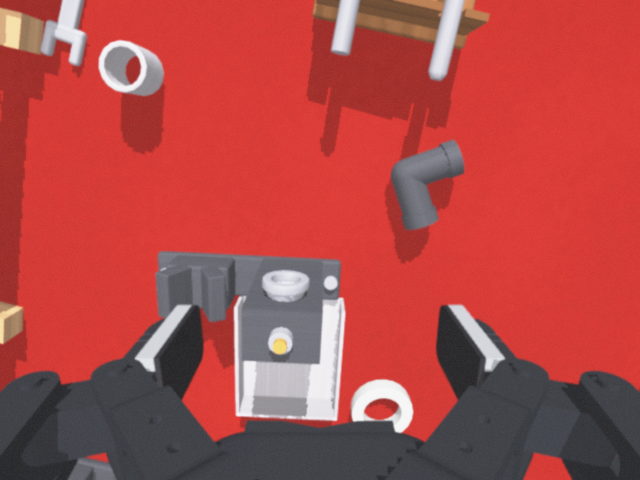

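The wrist view shows the ring nut at (286,285), the plunger at (280,345), and the tray below. The drift's nose end is at (438,75) and the bar's at (342,45). Next I go above the drift's handle.

```bash
python3 - <<'E'
from h import *
print(rel([.434,-.237,.28],-94))
E
```

```text
(array([23.63, 12.96,  4.66]), array([-0.02,  0.  , 18.96]))
```

Emit:
{"method": "move_arm", "body": {
  "commands": [
    [[23.6,13,4.6],[0,0,19],0],
    [[23.6,13,4.6],[0,0,19],0],
    [[23.6,13,4.6],[0,0,19],0],
    [[23.6,13,4.6],[0,0,19],0],
    [[23.6,13,4.6],[0,0,19],0],
    [[23.6,13,4.6],[0,0,19],0],
    [[23.6,13,4.6],[0,0,19],0],
    [[23.6,13,4.6],[0,0,19],0],
    [[23.6,13,4.6],[0,0,19],0],
    [[23.6,13,4.6],[0,0,19],0]
  ]
}}

```text
clock: 3.87
eef_pos: [0.4335, -0.2371, 0.2806]
eef_rot: [-0.681, 0.732, -0.0, 0.0]
contact_force: [-0.3, 0.2, 1.0]
opening: 0.085
```

```bash
python3 - <<'E'
from h import *
s=st(); c=cams.camera_params('wrist'); im=cams.capture('wrist'); save('w2',im)
for l in ['drift_grip','drift_tip','bar']:
    for q in pinpoint('wrist',l)[:3]: print(l,round(q['score'],2),np.round(q['point'],1),np.round(atz(q['point'],c,.055),4))
E
```

```text
t 3.87 pos [ 0.4335 -0.2371  0.2806] yaw -94.12 zax [ 0. -0. -1.] q [-0.09 -0.25 -0.22  0.   -1.59  0.02] F [-0.3   0.19  1.  ] M [-0.   -0.05 -0.02] op 0.085
drift_grip 0.89 [304.5 225.7] [ 0.4446 -0.236   0.055 ]
drift_tip 0.75 [329.4 374.1] [ 0.434  -0.1042  0.055 ]
bar 0.75 [212.3 286. ] [ 0.5222 -0.1919  0.055 ]
```

View pics/w2.png

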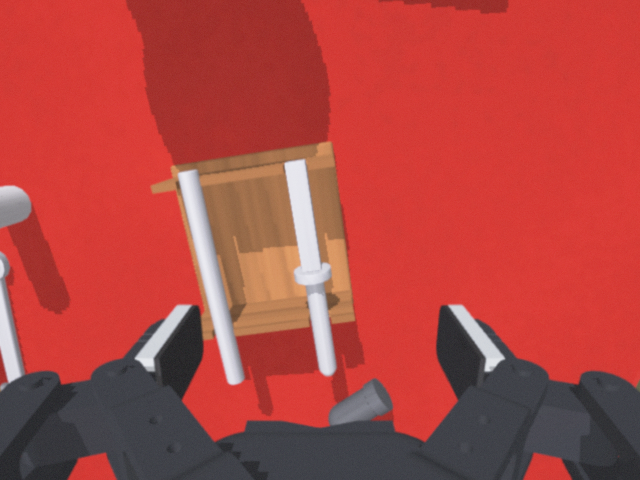

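The headed drift is the right-hand rod, with its head at (313,274) and tip at (328,373). The left rod, from (190,175) to (233,380), has no head, so it is the bar. I'll measure the drift's axis from its mask.

```bash
python3 - <<'E'
from h import *
c=cams.camera_params('wrist')
for l in ['drift_grip','bar']:
    for q in regions_of('wrist',l)[:1]:
        m=q['mask']; v,u=np.nonzero(m)
        P=np.array([atz(p,c,.057)[:2] for p in np.c_[u,v][::5]]); mu=P.mean(0); d=np.linalg.svd(P-mu)[2][0] if len(P)<1 else np.linalg.eigh(np.cov((P-mu).T))[1][:,1]
        d*=np.sign(d[1]); t=(P-mu)@d
        print(l,q['score'],m.sum(),'yaw',np.degrees(np.arctan2(d[1],d[0])),'ends',mu+d*t.min(),mu+d*t.max(),'len',np.ptp(t))
        if l!='bar': g=mu+d*(t.max()-.132); print('grip',g, g-d*0)
yw=np.degrees(np.arctan2(d[1],d[0]))
E
```

```text
drift_grip 0.89 4457 yaw 94.25004114355737 ends [ 0.44818895 -0.28530827] [ 0.43471098 -0.10394214] len 0.1818662324460586
grip [ 0.4444934  -0.23557916] [ 0.4444934  -0.23557916]
bar 0.62 4136 yaw 94.09039086887344 ends [ 0.52773194 -0.28371501] [ 0.51466196 -0.10094954] len 0.18323220301091764
```

```bash
python3 - <<'E'
from h import *
print(rel([.4445,-.236,.109],-85.8))
E
```

```text
(array([-0.14, -1.07, 17.17]), array([-0.03, -0.01, -8.23]))
```

Emit:
{"method": "move_arm", "body": {
  "commands": [
    [[-0.1,-1.1,2],[0,0,-8.2],0],
    [[-0.1,-1.1,5],[0,0,-8.2],0],
    [[-0.1,-1.1,9],[0,0,-8.2],0],
    [[-0.1,-1.1,12.5],[0,0,-8.2],0],
    [[-0.1,-1.1,15],[0,0,-8.2],0],
    [[-0.1,-1.1,16.5],[0,0,-8.2],0],
    [[-0.1,-1.1,17.2],[0,0,-8.2],0],
    [[-0.1,-1.1,17.2],[0,0,-8.2],0],
    [[-0.1,-1.1,17.2],[0,0,-8.2],0]
  ]
}}

```text
clock: 4.92
eef_pos: [0.4449, -0.2371, 0.1095]
eef_rot: [0.732, -0.681, 0.001, -0.0]
contact_force: [0.3, -0.2, 1.3]
opening: 0.0854
```

```bash
python3 - <<'E'
from h import *
s=st(); c=cams.camera_params('wrist'); im=cams.capture('wrist'); save('w3',im)
E
```

```text
t 4.92 pos [ 0.4449 -0.2371  0.1095] yaw -85.87 zax [ 0.001 -0.001 -1.   ] q [-0.09 -0.16 -0.46  0.   -1.27  0.16] F [ 0.32 -0.21  1.35] M [ 0.01 -0.07  0.04] op 0.0854
```

View pics/w3.png

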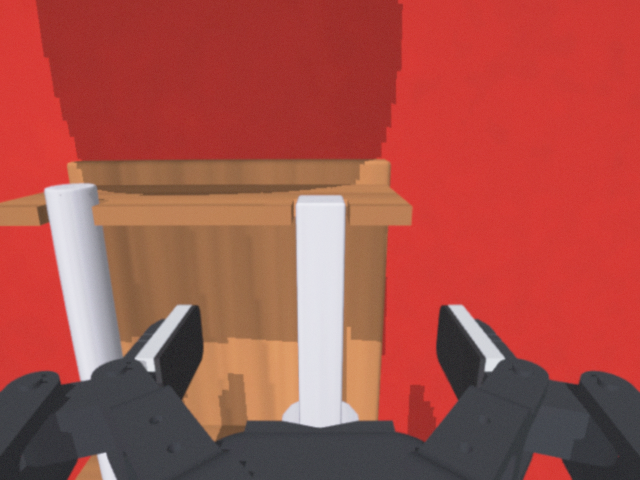

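The handle is at column 321, midway between the pads and parallel to them. Closing.

Emit:
{"method": "move_arm", "body": {
  "commands": [
    [[0,0,0],[0,0,0],0.5],
    [[0,0,0],[0,0,0],1],
    [[0,0,0],[0,0,0],1],
    [[0,0,0],[0,0,0],1],
    [[0,0,0],[0,0,0],1],
    [[0,0,0],[0,0,0],1],
    [[0,0,0],[0,0,0],1],
    [[0,0,0],[0,0,0],1],
    [[0,0,0],[0,0,0],1],
    [[0,0,0],[0,0,0],1]
  ]
}}

```text
clock: 5.8
eef_pos: [0.4445, -0.2372, 0.1088]
eef_rot: [0.732, -0.681, 0.0, -0.0]
contact_force: [0.0, 0.5, 3.8]
opening: 0.014
```

Emit:
{"method": "move_arm", "body": {
  "commands": [
    [[0,0,-0.5],[0,0,0],1],
    [[0,0,-1.5],[0,0,0],1],
    [[0,0,-3],[0,0,0],1],
    [[0,0,-5],[0,0,0],1],
    [[0,0,-7],[0,0,0],1],
    [[0,0,-9],[0,0,0],1],
    [[0,0,-11],[0,0,0],1],
    [[0,0,-12],[0,0,0],1],
    [[0,0,-12],[0,0,0],1]
  ]
}}

```text
clock: 6.55
eef_pos: [0.445, -0.2374, 0.2313]
eef_rot: [0.732, -0.681, 0.002, -0.001]
contact_force: [-0.1, 0.3, -3.1]
opening: 0.014
```

```bash
python3 - <<'E'
from h import *
s=st(); c=cams.camera_params('wrist'); im=cams.capture('wrist'); save('w4',im)
E
```

```text
t 6.55 pos [ 0.445  -0.2374  0.2313] yaw -85.91 zax [ 0.004 -0.001 -1.   ] q [-0.09 -0.22 -0.29  0.   -1.5   0.16] F [-0.07  0.28 -3.1 ] M [-0.16 -0.08 -0.04] op 0.014
```

```bash
python3 - <<'E'
import cv2
im=cv2.imread('pics/w1.png')[240:380,225:355]
cv2.imwrite('pics/w1c.png',cv2.resize(im,None,fx=4,fy=4,interpolation=cv2.INTER_CUBIC))
E
```

```text
(no output)
```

View pics/w1c.png

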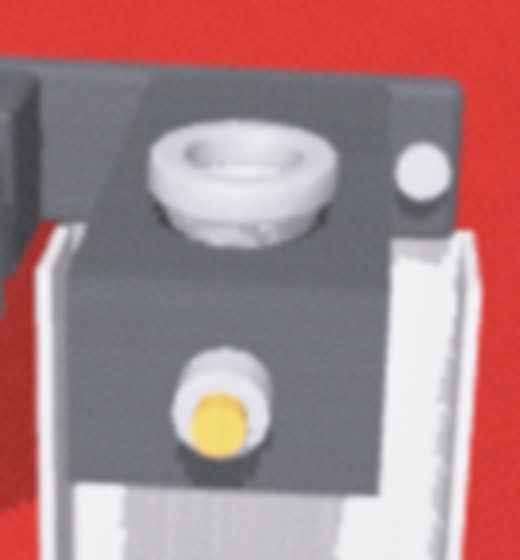

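The crop shows the lug's top-face corners at full-image (244,309.5), (323,312), (243,361), (319.5,363.5), the plunger's yellow tip at (279.5,346.8), and the nut standing clear of the entry face around (285.6,281).

```bash
python3 - <<'E'
from h import *
from scipy.optimize import least_squares
# wrist cam pose for w1: rebuild from camera-in-tool (rigid)
s=arm.read_state(); c=cams.camera_params('wrist'); E=np.array(c['extrinsics'])
def T(q,p): M=np.eye(4);M[:3,:3]=R.from_quat(q).as_matrix();M[:3,3]=p;return M
y=np.radians(-75.17); T1=np.eye(4);T1[:3,:3]=np.c_[[np.cos(y),np.sin(y),0],[np.sin(y),-np.cos(y),0],[0,0,-1]];T1[:3,3]=[.4983,.024,.3263]
c1=dict(c); c1['extrinsics']=E@T(s['eef_rot'],s['eef_pos'])@np.linalg.inv(T1)
print(np.round(np.linalg.inv(c1['extrinsics'])[:3,3],3))
for n,p,z in [('EL',(243.8,309.5),.13),('ER',(323,312),.13),('FL',(243,361),.13),('FR',(319.5,363.5),.13),('tip',(279.5,346.8),.145)]: print(n,np.round(atz(p,c1,z),4))
loc=[[-.022,-.03,.13],[-.022,.03,.13],[.022,-.03,.13],[.022,.03,.13],[0,0,.145]]
px=[(243.8,309.5),(323,312),(243,361),(319.5,363.5),(279.5,346.8)]
def W(v,l): a=v[2];return np.array([v[0]+np.cos(a)*l[0]-np.sin(a)*l[1],v[1]+np.sin(a)*l[0]+np.cos(a)*l[1],l[2]])
for flip in (1,):
    f=lambda v:np.concatenate([proj(W(v,l),c1)-p for l,p in zip(loc,px)])
    r=least_squares(f,[.503,.11,1.82]); print('fit xy yaw',r.x[:2],np.degrees(r.x[2]),np.round(r.fun,1),'entry',W(r.x,[-.022,0,.1]))
# static cams relation
obs=[('side','vise',(281.8,250.2),[0,0,0]),('side','bore',(287.2,229),[-.022,0,.1]),('side','exit',(270.5,221.6),[.022,0,.1]),('side','tray',(260.1,235.6),[.088,0,0]),
('top','vise',(274.6,266.3),[0,0,0]),('top','bore',(279.6,259.6),[-.022,0,.1]),('top','exit',(262.1,265.4),[.022,0,.1]),('top','tray',(245.9,274.2),[.088,0,0])]
cc={n:cams.camera_params(n) for n in('side','top')}
for n,l,p,q in obs: print(n,l,np.round(np.array(p)-proj(W(r.x,q),cc[n]),1))
g=lambda v:np.concatenate([proj(W(v,q),cc[n])-p for n,l,p,q in obs])
r2=least_squares(g,r.x,loss='soft_l1'); print('static fit',r2.x[:2],np.degrees(r2.x[2]))
E
```

```text
[ 0.516 -0.043  0.396]
EL [0.5366 0.094  0.13  ]
ER [0.48  0.081 0.13 ]
FL [0.5284 0.1366 0.13  ]
FR [0.4714 0.1235 0.13  ]
tip [0.5049 0.1083 0.145 ]
fit xy yaw [0.50423408 0.1087359 ] 102.22898222311768 [-2.1 -1.1  0.6 -0.  -0.6 -0.2  1.3  0.7  0.7  0.8] entry [0.5088941 0.0872351 0.1      ]
side vise [-0.  -1.2]
side bore [ 2.1 -0.8]
side exit [-2.1  0.2]
side tray [1.3 0.3]
top vise [-1.3  0.9]
top bore [-1.1 -2.5]
top exit [-2.7 -0. ]
top tray [-0.4  2.7]
static fit [0.50612203 0.11177478] 107.45405382971657
```

```bash
python3 - <<'E'
from h import *
print(rel([.59,-.046,.29],-77.4))
E
```

```text
(array([-18.02, -15.88,  -6.06]), array([-0.09, -0.01, -8.51]))
```

Emit:
{"method": "move_arm", "body": {
  "commands": [
    [[-1,-1,-2],[0,0,-1],1],
    [[-3,-3,-4],[0,0,-2],1],
    [[-5,-5,-6],[0,0,-4],1],
    [[-8,-7,-6],[0,0,-5],1],
    [[-11,-9.5,-6],[0,0,-6],1],
    [[-14,-12,-6],[0,0,-7.5],1],
    [[-16,-14,-6],[0,0,-8.5],1],
    [[-18,-15.9,-6],[-0.1,0,-8.5],1],
    [[-18,-15.9,-6],[-0.1,0,-8.5],1],
    [[-18,-15.9,-6],[-0.1,0,-8.5],1],
    [[-18,-15.9,-6],[-0.1,0,-8.5],1]
  ]
}}

```text
clock: 7.52
eef_pos: [0.5898, -0.0462, 0.2866]
eef_rot: [0.78, -0.625, -0.002, 0.002]
contact_force: [-0.6, -0.1, -3.9]
opening: 0.0139
```

```bash
python3 - <<'E'
from h import *
s=st(); c=cams.camera_params('wrist'); im=cams.capture('wrist'); save('w5',im)
w=lambda l:(.5042-.2164*l[0]-.9763*l[1],.109+.9763*l[0]-.2164*l[1],l[2])
for l in [[-.022,-.03,.13],[-.022,.03,.13],[.022,-.03,.13],[.022,.03,.13],[0,0,.145]]: print(np.round(proj(np.array(w(l)),c),1))
for l in ['bore','boss','vise','drift_grip']:
    for q in pinpoint('wrist',l)[:2]: print(l,round(q['score'],2),np.round(q['point'],1),np.round(atz(q['point'],c,.1),4))
p=proj(np.array(w([0,0,.13])),c).astype(int); x0=max(0,p[0]-100);y0=max(0,p[1]-75)
x0=min(x0,440);y0=min(y0,330);print('crop',x0,y0)
save('w5c',cv2.resize(im[y0:y0+150,x0:x0+200],None,fx=4,fy=4,interpolation=cv2.INTER_CUBIC))
E
```

```text
t 7.52 pos [ 0.5898 -0.0462  0.2866] yaw -77.4 zax [-0.005 -0.001 -1.   ] q [ 0.26  0.02  0.03 -0.   -1.59 -0.04] F [-0.56 -0.09 -3.93] M [-0.1  -0.02  0.  ] op 0.0139
[345.4 449.8]
[429.7 448.8]
[344.  496.5]
[424.2 495.3]
[389.4 490.9]
boss 0.53 [209.  176.5] [ 0.6664 -0.0701  0.1   ]
drift_grip 0.76 [321.6 335.2] [0.5708 0.0249 0.1   ]
crop 285 330
```

View pics/w5c.png

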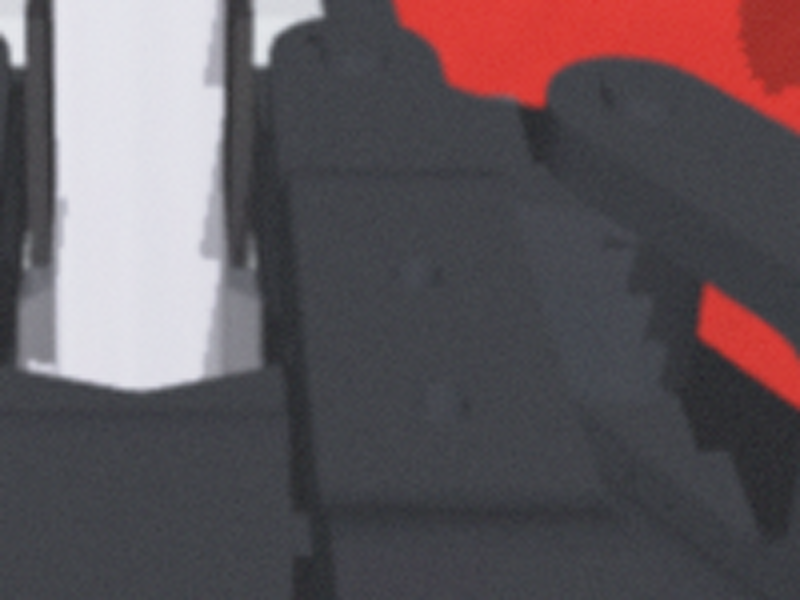

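Fingers hide the vise there; one look from farther forward.

Emit:
{"method": "move_arm", "body": {
  "commands": [
    [[-2,0,0],[0,0,0],1],
    [[-5,0,0],[0,0,0],1],
    [[-8,0,0],[0,0,0],1],
    [[-11,0,0],[0,0,0],1],
    [[-13,-0.5,0],[0,0,0],1],
    [[-13,-0.5,0],[0,0,0],1],
    [[-13,-0.5,0],[0,0,0],1],
    [[-13,-0.5,0],[0,0,0],1]
  ]
}}

```text
clock: 8.43
eef_pos: [0.5666, 0.0812, 0.2887]
eef_rot: [0.78, -0.625, -0.0, 0.001]
contact_force: [-0.9, -0.1, -3.3]
opening: 0.0139
```

```bash
python3 - <<'E'
from h import *
s=st(); c=cams.camera_params('wrist'); im=cams.capture('wrist'); save('w6',im)
import pickle; pickle.dump(c,open('c6.pkl','wb'))
w=lambda l:(.5042-.2164*l[0]-.9763*l[1],.109+.9763*l[0]-.2164*l[1],l[2])
for l in [[-.022,-.03,.13],[-.022,.03,.13],[.022,-.03,.13],[.022,.03,.13],[0,0,.145]]: print(np.round(proj(np.array(w(l)),c),1))
p=proj(np.array(w([0,0,.13])),c).astype(int); x0=max(0,p[0]-100);y0=max(0,p[1]-75)
x0=min(x0,440);y0=min(y0,330);print('crop',x0,y0)
save('w6c',cv2.resize(im[y0:y0+150,x0:x0+200],None,fx=4,fy=4,interpolation=cv2.INTER_CUBIC))
E
```

```text
t 8.43 pos [0.5666 0.0812 0.2887] yaw -77.42 zax [-0.001 -0.    -1.   ] q [ 0.49 -0.03 -0.02 -0.   -1.59 -0.27] F [-0.86 -0.06 -3.27] M [-0.14 -0.09 -0.03] op 0.0139
[358.9 277.9]
[456.  277.8]
[356.8 341.7]
[449.1 341.3]
[410.6 321.6]
crop 305 235
```

View pics/w6c.png

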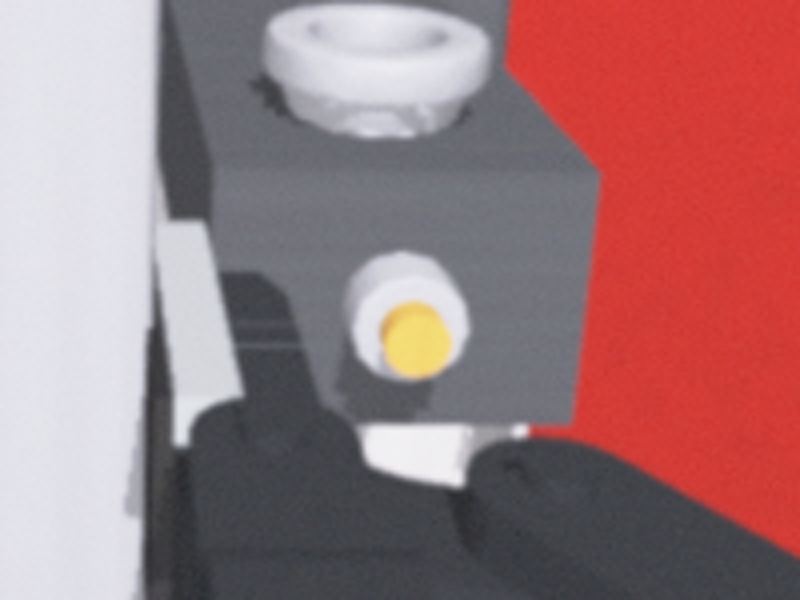

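The crop's lug corners, at full-image (358.3,277.5), (455,279) and (448.8,341), agree with the fit to about 1 px. The nut stands well off the entry face. Now I back off behind the bore and lower to its height.

```bash
cat >> h.py <<'E'
V=np.array([.5046,.1091]);YAW=102.6;a=np.radians(YAW);EX=np.array([np.cos(a),np.sin(a)]);EY=np.array([-EX[1],EX[0]])
ENT=V-.022*EX
def bore(p): d=np.array(p[:2])-ENT; return np.round([d@EX*1e3,d@EY*1e3,(p[2]-.1)*1e3],1)
def world(x,y,z): return np.r_[ENT+EX*x+EY*y,z]
E
python3 - <<'E'
from h import *
import pickle; c=pickle.load(open('c6.pkl','rb'))
print('nut face centre',bore(atz((399,245.7),c,.1)))
print('TCP now',bore(arm.read_state()['eef_pos']))
print(rel(world(-.193,0,.1538),YAW-180))
E
```

```text
nut face centre [-11.7   0.2   0. ]
TCP now [-19.1 -54.4 188.7]
(array([17.4 ,  5.41, 13.5 ]), array([ 0.09, -0.01, -0.06]))
```

Emit:
{"method": "move_arm", "body": {
  "commands": [
    [[2,0,0],[0,0,0],1],
    [[5,0,0],[0,0,0],1],
    [[9,1,0],[0,0,0],1],
    [[13,3,0],[0,0,0],1],
    [[16,4.5,0],[0,0,0],1],
    [[17.4,5.4,1.5],[0,0,0],1],
    [[17.4,5.4,4],[0,0,0],1],
    [[17.4,5.4,7],[0,0,0],1],
    [[17.4,5.4,10],[0,0,0],1],
    [[17.4,5.4,12],[0,0,0],1],
    [[17.4,5.4,13.5],[0,0,0],1],
    [[17.4,5.4,13.5],[0,0,0],1]
  ]
}}

```text
clock: 9.48
eef_pos: [0.5496, -0.1009, 0.1494]
eef_rot: [0.78, -0.626, -0.003, 0.003]
contact_force: [-0.4, -0.6, -4.3]
opening: 0.0141
```

Emit:
{"method": "move_arm", "body": {
  "commands": [
    [[0,0,0],[0,0,0],1],
    [[0,0,0],[0,0,0],1]
  ]
}}

```text
clock: 9.65
eef_pos: [0.5523, -0.1006, 0.1553]
eef_rot: [0.78, -0.626, 0.0, 0.0]
contact_force: [-0.2, -0.4, -2.7]
opening: 0.014
```

```bash
python3 - <<'E'
from h import *
s=st(); print('TCP',bore(s['eef_pos']))
print(rel(world(-.193,0,.1538),YAW-180))
tip=world(-.06,0,.1)
for n in ['side','top']:
    im=cams.capture(n); c=cams.camera_params(n)
    print(n,'pred tip',proj(tip,c),'bore',proj(world(0,0,.1),c))
    for l in ['drift_tip','bore','drift_grip']:
        for q in pinpoint(n,l)[:2]: print(l,round(q['score'],2),np.round(q['point'],1))
    if n=='side':
        p=proj(world(-.05,0,.1),c).astype(int); save('s2c',cv2.resize(im[p[1]-50:p[1]+50,p[0]-65:p[0]+65],None,fx=6,fy=6,interpolation=cv2.INTER_CUBIC)); print('crop',p-[65,50])
E
```

```text
t 9.65 pos [ 0.5523 -0.1006  0.1553] yaw -77.45 zax [ 0.001 -0.001 -1.   ] q [ 0.18 -0.03 -0.26  0.   -1.34  0.04] F [-0.16 -0.35 -2.67] M [-0.11 -0.09 -0.04] op 0.014
TCP [-193.    -0.8   55.3]
(array([-0.  ,  0.08,  0.15]), array([-0.02, -0.06, -0.05]))
side pred tip [302.95948066 241.3242103 ] bore [285.17659995 229.5857316 ]
drift_tip 0.54 [301.7 242.1]
bore 0.96 [257.1 147.1]
bore 0.66 [287.4 227.7]
drift_grip 0.89 [343.9 267. ]
crop [234 189]
top pred tip [302.25174235 257.34648919] bore [280.56361068 261.96198353]
bore 0.59 [163.3 219.1]
drift_grip 0.53 [464.2 299.4]
```

View pics/s2c.png

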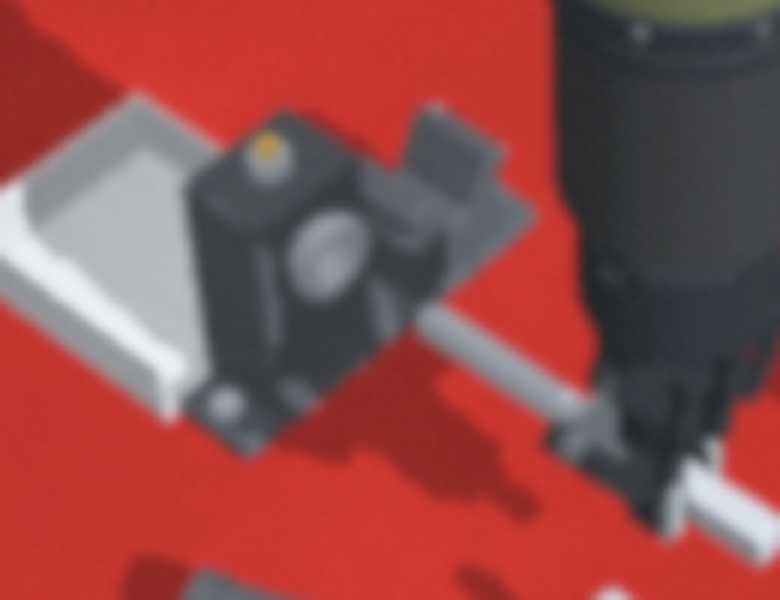

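The tip at full-image (304,242) lies within 1–1.5 px of the prediction, and the nut at (289,231.5) also agrees. Align and advance to just short of the nut.

Emit:
{"method": "move_arm", "body": {
  "commands": [
    [[0,0.1,0.15],[0,0,0],1],
    [[-1,0.1,0.15],[0,0,0],1],
    [[-2,0.1,0.15],[0,0,0],1],
    [[-3,0.1,0.15],[0,0,0],1],
    [[-3.5,0.1,0.15],[0,0,0],1],
    [[-4,0.1,0.15],[0,0,0],1],
    [[-4.2,0.1,0.15],[0,0,0],1],
    [[-4.2,0.1,0.15],[0,0,0],1],
    [[-4.2,0.1,0.15],[0,0,0],1]
  ]
}}

```text
clock: 10.8
eef_pos: [0.5416, -0.059, 0.1521]
eef_rot: [0.78, -0.625, -0.0, 0.001]
contact_force: [0.2, 0.5, -2.8]
opening: 0.014
```

```bash
cat >> h.py <<'E'
def rep():
    s=st(); f=s['contact_force']; print('TCP bore',bore(s['eef_pos']),'Fax',round(f[:2]@EX,2),'Flat',round(f[:2]@EY,2),'Fz',round(f[2],2)); return s
E
python3 - <<'E'
from h import *
rep(); print(rel(world(-.151,0,.1538),YAW-180))
E
```

```text
t 10.8 pos [ 0.5416 -0.059   0.1521] yaw -77.39 zax [-0.002 -0.    -1.   ] q [ 0.26 -0.07 -0.3   0.   -1.34 -0.04] F [ 0.16  0.54 -2.76] M [-0.14 -0.04 -0.  ] op 0.014
TCP bore [-150.1    0.6   52.1] Fax 0.49 Flat -0.28 Fz -2.76
(array([ 0.09, -0.06, -0.17]), array([ 0.09, -0.  ,  0.01]))
```

Emit:
{"method": "move_arm", "body": {
  "commands": [
    [[0,0,0],[0,0,0],1],
    [[0,0,0],[0,0,0],1],
    [[0,0,0],[0,0,0],1]
  ]
}}

```text
clock: 11.05
eef_pos: [0.5416, -0.0594, 0.152]
eef_rot: [0.78, -0.625, -0.001, 0.001]
contact_force: [0.5, 0.6, -3.5]
opening: 0.0139
```

```bash
python3 - <<'E'
from h import *
rep(); print(rel(world(-.151,0,.1538),YAW-180))
E
```

```text
t 11.05 pos [ 0.5416 -0.0594  0.152 ] yaw -77.43 zax [-0.002 -0.    -1.   ] q [ 0.26 -0.07 -0.3  -0.   -1.34 -0.04] F [ 0.54  0.62 -3.52] M [-0.14 -0.03 -0.04] op 0.0139
TCP bore [-150.5    0.7   52. ] Fax 0.49 Flat -0.67 Fz -3.52
(array([ 0.05, -0.07, -0.18]), array([ 0.11, -0.  , -0.03]))
```

Emit:
{"method": "move_arm", "body": {
  "commands": [
    [[0,-0.07,-0.18],[0.1,0,0],1],
    [[-0.2,-0.07,-0.18],[0.1,0,0],1],
    [[-0.4,-0.07,-0.18],[0.1,0,0],1],
    [[-0.6,-0.07,-0.18],[0.1,0,0],1],
    [[-0.8,-0.07,-0.18],[0.1,0,0],1],
    [[-1,-0.07,-0.18],[0.1,0,0],1],
    [[-1.2,-0.07,-0.18],[0.1,0,0],1],
    [[-1.2,-0.07,-0.18],[0.1,0,0],1]
  ]
}}

```text
clock: 11.72
eef_pos: [0.5396, -0.0468, 0.1538]
eef_rot: [0.781, -0.625, -0.0, -0.0]
contact_force: [0.5, -0.1, -3.6]
opening: 0.0137
```

```bash
python3 - <<'E'
from h import *
rep(); print(rel(world(-.138,0,.1538),YAW-180))
E
```

```text
t 11.72 pos [ 0.5396 -0.0468  0.1538] yaw -77.39 zax [ 0.  0. -1.] q [ 0.28 -0.08 -0.31 -0.   -1.34 -0.06] F [ 0.51 -0.06 -3.6 ] M [-0.12 -0.01 -0.03] op 0.0137
TCP bore [-1.378e+02 -1.000e-01  5.380e+01] Fax -0.17 Flat -0.48 Fz -3.6
(array([0.02, 0.01, 0.  ]), array([-0.  ,  0.01,  0.01]))
```

Right on the axis, no contact. Creep in.

Emit:
{"method": "move_arm", "body": {
  "commands": [
    [[-0.1,0,0],[0,0,0],1],
    [[-0.2,0,0],[0,0,0],1],
    [[-0.3,0,0],[0,0,0],1],
    [[-0.4,0,0],[0,0,0],1],
    [[-0.5,0,0],[0,0,0],1],
    [[-0.6,0,0],[0,0,0],1],
    [[-0.7,0,0],[0,0,0],1],
    [[-0.8,0,0],[0,0,0],1]
  ]
}}

```text
clock: 12.38
eef_pos: [0.538, -0.0403, 0.1542]
eef_rot: [0.78, -0.625, 0.001, 0.001]
contact_force: [2.2, -8.3, -3.2]
opening: 0.0138
```

```bash
python3 - <<'E'
from h import *
rep()
E
```

```text
t 12.38 pos [ 0.538  -0.0403  0.1542] yaw -77.43 zax [ 0.    -0.002 -1.   ] q [ 0.3  -0.09 -0.31  0.   -1.34 -0.08] F [ 2.19 -8.29 -3.21] M [-2.89 -0.69 -0.01] op 0.0138
TCP bore [-131.1    0.    54.2] Fax -8.57 Flat -0.33 Fz -3.21
```

Steady −8.6 N purely axial at tip ≈ +2 mm: that's the pin. The arm's compliance is about 7 N/mm. Continue.

Emit:
{"method": "move_arm", "body": {
  "commands": [
    [[-0.1,0,0],[0,0,0],1],
    [[-0.2,0,0],[0,0,0],1],
    [[-0.3,0,0],[0,0,0],1],
    [[-0.4,0,0],[0,0,0],1],
    [[-0.5,0,0],[0,0,0],1],
    [[-0.6,0,0],[0,0,0],1]
  ]
}}

```text
clock: 12.88
eef_pos: [0.537, -0.0379, 0.1552]
eef_rot: [0.78, -0.626, 0.003, 0.003]
contact_force: [4.8, -21.9, -2.2]
opening: 0.014
```

```bash
python3 - <<'E'
from h import *
rep()
E
```

```text
t 12.88 pos [ 0.537  -0.0379  0.1552] yaw -77.55 zax [ 0.001 -0.008 -1.   ] q [ 0.31 -0.09 -0.32  0.01 -1.34 -0.09] F [  4.81 -21.87  -2.22] M [-6.98 -1.63 -0.08] op 0.014
TCP bore [-128.6    0.4   55.2] Fax -22.39 Flat 0.07 Fz -2.22
```

Emit:
{"method": "move_arm", "body": {
  "commands": [
    [[0,0,0.05],[0,0,0],1],
    [[0,0,0.1],[0,0,0],1],
    [[0,0,0.1],[0,0,0],1]
  ]
}}

```text
clock: 13.13
eef_pos: [0.537, -0.0372, 0.1541]
eef_rot: [0.78, -0.626, 0.003, 0.002]
contact_force: [3.1, -17.1, -2.2]
opening: 0.0142
```

```bash
python3 - <<'E'
from h import *
rep()
E
```

```text
t 13.13 pos [ 0.537  -0.0372  0.1541] yaw -77.52 zax [ 0.001 -0.007 -1.   ] q [ 0.31 -0.09 -0.32  0.01 -1.34 -0.09] F [  3.15 -17.07  -2.21] M [-5.48 -1.14  0.01] op 0.0142
TCP bore [-127.8    0.3   54.1] Fax -17.35 Flat 0.65 Fz -2.21
```

It slides with about 17–20 N of drag, within what was announced. Continue in slow steps.

Emit:
{"method": "move_arm", "body": {
  "commands": [
    [[-0.08,0,0],[0,0,0],1],
    [[-0.16,0,0],[0,0,0],1],
    [[-0.24,0,0],[0,0,0],1],
    [[-0.32,0,0],[0,0,0],1],
    [[-0.4,0,0],[0,0,0],1],
    [[-0.48,0,0],[0,0,0],1]
  ]
}}

```text
clock: 13.63
eef_pos: [0.5361, -0.0333, 0.1545]
eef_rot: [0.78, -0.626, 0.003, 0.003]
contact_force: [5.1, -21.4, -2.8]
opening: 0.0138
```

```bash
python3 - <<'E'
from h import *
rep()
E
```

```text
t 13.63 pos [ 0.5361 -0.0333  0.1545] yaw -77.55 zax [ 0.002 -0.008 -1.   ] q [ 0.32 -0.1  -0.32  0.01 -1.34 -0.1 ] F [  5.1  -21.4   -2.75] M [-6.8  -1.56 -0.04] op 0.0138
TCP bore [-123.8    0.3   54.5] Fax -22.0 Flat -0.31 Fz -2.75
```

Emit:
{"method": "move_arm", "body": {
  "commands": [
    [[-0.1,0,0],[0,0,0],1],
    [[-0.2,0,0],[0,0,0],1],
    [[-0.3,0,0],[0,0,0],1],
    [[-0.4,0,0],[0,0,0],1],
    [[-0.5,0,0],[0,0,0],1],
    [[-0.6,0,0],[0,0,0],1],
    [[-0.7,0,0],[0,0,0],1],
    [[-0.8,0,0],[0,0,0],1],
    [[-0.9,0,0],[0,0,0],1],
    [[-1,0,0],[0,0,0],1],
    [[-1.1,0,0],[0,0,0],1],
    [[-1.2,0,0],[0,0,0],1]
  ]
}}

```text
clock: 14.63
eef_pos: [0.5334, -0.0207, 0.1542]
eef_rot: [0.78, -0.626, 0.003, 0.002]
contact_force: [3.5, -15.0, -2.4]
opening: 0.0141
```

```bash
python3 - <<'E'
from h import *
rep()
E
```

```text
t 14.63 pos [ 0.5334 -0.0207  0.1542] yaw -77.53 zax [ 0.001 -0.007 -1.   ] q [ 0.34 -0.1  -0.33  0.01 -1.34 -0.13] F [  3.51 -15.02  -2.44] M [-4.96 -1.18 -0.11] op 0.0141
TCP bore [-111.     0.2   54.2] Fax -15.43 Flat -0.15 Fz -2.44
```

Emit:
{"method": "move_arm", "body": {
  "commands": [
    [[-0.1,0,0],[0,0,0],1],
    [[-0.2,0,0],[0,0,0],1],
    [[-0.3,0,0],[0,0,0],1],
    [[-0.4,0,0],[0,0,0],1],
    [[-0.5,0,0],[0,0,0],1],
    [[-0.6,0,0],[0,0,0],1],
    [[-0.7,0,0],[0,0,0],1],
    [[-0.8,0,0],[0,0,0],1],
    [[-0.9,0,0],[0,0,0],1],
    [[-1,0,0],[0,0,0],1],
    [[-1.1,0,0],[0,0,0],1],
    [[-1.2,0,0],[0,0,0],1]
  ]
}}

```text
clock: 15.63
eef_pos: [0.5303, -0.0053, 0.1529]
eef_rot: [0.78, -0.625, -0.0, -0.0]
contact_force: [0.8, -0.2, -3.0]
opening: 0.0139
```

Emit:
{"method": "move_arm", "body": {
  "commands": [
    [[-0.1,0,0],[0,0,0],1],
    [[-0.2,0,0],[0,0,0],1],
    [[-0.3,0,0],[0,0,0],1],
    [[-0.4,0,0],[0,0,0],1],
    [[-0.5,0,0],[0,0,0],1],
    [[-0.6,0,0],[0,0,0],1],
    [[-0.7,0,0],[0,0,0],1],
    [[-0.8,0,0],[0,0,0],1]
  ]
}}

```text
clock: 16.3
eef_pos: [0.5286, 0.0024, 0.1529]
eef_rot: [0.78, -0.625, 0.0, -0.0]
contact_force: [0.6, -0.8, -3.2]
opening: 0.0139
```

```bash
python3 - <<'E'
from h import *
rep()
E
```

```text
t 16.3 pos [0.5286 0.0024 0.1529] yaw -77.41 zax [ 0.  0. -1.] q [ 0.39 -0.12 -0.34  0.   -1.34 -0.17] F [ 0.57 -0.84 -3.18] M [-0.28 -0.29 -0.06] op 0.0139
TCP bore [-87.3  -0.1  52.9] Fax -0.95 Flat -0.37 Fz -3.18
```

Emit:
{"method": "move_arm", "body": {
  "commands": [
    [[-0.1,0,-0.09],[0,0,0],1],
    [[-0.2,0,-0.09],[0,0,0],1],
    [[-0.3,0,-0.09],[0,0,0],1],
    [[-0.4,0,-0.09],[0,0,0],1],
    [[-0.5,0,-0.09],[0,0,0],1],
    [[-0.6,0,-0.09],[0,0,0],1],
    [[-0.7,0,-0.09],[0,0,0],1]
  ]
}}

```text
clock: 16.88
eef_pos: [0.5269, 0.0092, 0.1536]
eef_rot: [0.78, -0.625, -0.0, 0.0]
contact_force: [1.3, -0.9, -4.3]
opening: 0.0141
```

```bash
python3 - <<'E'
from h import *
rep()
im=cams.capture('side'); c=cams.camera_params('side'); p=proj(world(0,0,.1),c).astype(int)
save('s3c',cv2.resize(im[p[1]-50:p[1]+50,p[0]-65:p[0]+65],None,fx=6,fy=6,interpolation=cv2.INTER_CUBIC)); print('crop',p-[65,50])
for q in pinpoint('side','pin')[:3]: print('pin',q['score'],q['point'],bore(atz(q['point'],c,.01)))
E
```

```text
t 16.88 pos [0.5269 0.0092 0.1536] yaw -77.41 zax [-0. -0. -1.] q [ 0.4  -0.12 -0.35 -0.   -1.35 -0.18] F [ 1.28 -0.86 -4.32] M [-0.61 -0.33 -0.07] op 0.0141
TCP bore [-80.3  -0.   53.6] Fax -1.11 Flat -1.06 Fz -4.32
crop [220 179]
pin 0.54 [266.6, 235.4] [ 86.1  -8.  -90. ]
pin 0.33 [440.1, 306.3] [-392.5 -115.8  -90. ]
```

View pics/s3c.png

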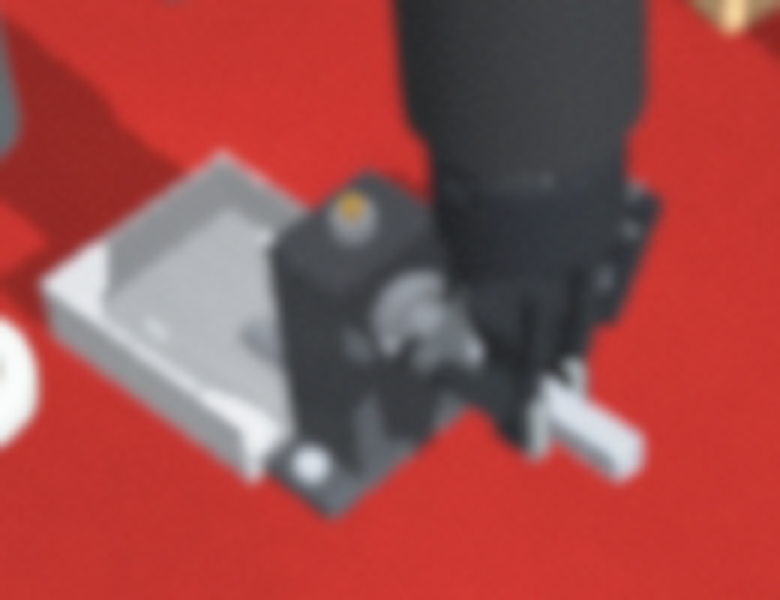

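The pin shows in the tray at crop (262,335), and the head still has a gap to the nut. Continuing by feel.

Emit:
{"method": "move_arm", "body": {
  "commands": [
    [[-0.1,0,0],[0,0,0],1],
    [[-0.2,0,0],[0,0,0],1],
    [[-0.3,0,0],[0,0,0],1],
    [[-0.4,0,0],[0,0,0],1],
    [[-0.5,0,0],[0,0,0],1],
    [[-0.6,0,0],[0,0,0],1],
    [[-0.7,0,0],[0,0,0],1],
    [[-0.8,0,0],[0,0,0],1]
  ]
}}

```text
clock: 17.65
eef_pos: [0.5252, 0.0171, 0.1537]
eef_rot: [0.78, -0.625, -0.0, 0.0]
contact_force: [0.1, -1.3, -4.5]
opening: 0.0139
```

```bash
python3 - <<'E'
from h import *
rep()
E
```

```text
t 17.65 pos [0.5252 0.0171 0.1537] yaw -77.41 zax [-0. -0. -1.] q [ 0.42 -0.13 -0.35 -0.   -1.35 -0.2 ] F [ 0.13 -1.29 -4.51] M [-0.66 -0.22  0.01] op 0.0139
TCP bore [-72.3  -0.1  53.7] Fax -1.29 Flat 0.15 Fz -4.51
```

Emit:
{"method": "move_arm", "body": {
  "commands": [
    [[-0.05,0,0],[0,0,0],1],
    [[-0.1,0,0],[0,0,0],1],
    [[-0.15,0,0],[0,0,0],1],
    [[-0.2,0,0],[0,0,0],1]
  ]
}}

```text
clock: 17.98
eef_pos: [0.5248, 0.0189, 0.1537]
eef_rot: [0.78, -0.625, -0.0, 0.0]
contact_force: [1.2, -1.1, -5.1]
opening: 0.0143
```

```bash
python3 - <<'E'
from h import *
rep()
E
```

```text
t 17.98 pos [0.5248 0.0189 0.1537] yaw -77.41 zax [-0. -0. -1.] q [ 0.42 -0.13 -0.35 -0.   -1.35 -0.2 ] F [ 1.16 -1.14 -5.11] M [-0.7  -0.31 -0.02] op 0.0143
TCP bore [-70.4  -0.1  53.7] Fax -1.36 Flat -0.88 Fz -5.11
```

Emit:
{"method": "move_arm", "body": {
  "commands": [
    [[-0.05,0,0],[0,0,0],1],
    [[-0.1,0,0],[0,0,0],1],
    [[-0.15,0,0],[0,0,0],1],
    [[-0.2,0,0],[0,0,0],1],
    [[-0.2,0,0],[0,0,0],1]
  ]
}}

```text
clock: 18.4
eef_pos: [0.5244, 0.021, 0.1537]
eef_rot: [0.78, -0.625, -0.0, -0.0]
contact_force: [-0.4, -0.7, -4.4]
opening: 0.0138
```

```bash
python3 - <<'E'
from h import *
rep()
E
```

```text
t 18.4 pos [0.5244 0.021  0.1537] yaw -77.41 zax [-0.  0. -1.] q [ 0.42 -0.13 -0.35 -0.   -1.35 -0.2 ] F [-0.43 -0.69 -4.4 ] M [-0.46 -0.19 -0.06] op 0.0138
TCP bore [-68.3  -0.1  53.7] Fax -0.58 Flat 0.56 Fz -4.4
```

Emit:
{"method": "move_arm", "body": {
  "commands": [
    [[-0.05,0,0],[0,0,0],1],
    [[-0.1,0,0],[0,0,0],1],
    [[-0.15,0,0],[0,0,0],1],
    [[-0.15,0,0],[0,0,0],1]
  ]
}}

```text
clock: 18.73
eef_pos: [0.5241, 0.0225, 0.1537]
eef_rot: [0.78, -0.625, -0.0, -0.0]
contact_force: [0.8, -0.6, -4.1]
opening: 0.0143
```

```bash
python3 - <<'E'
from h import *
rep()
E
```

```text
t 18.73 pos [0.5241 0.0225 0.1537] yaw -77.41 zax [-0.  0. -1.] q [ 0.43 -0.13 -0.35 -0.   -1.35 -0.21] F [ 0.82 -0.61 -4.11] M [-0.52 -0.17 -0.04] op 0.0143
TCP bore [-66.8  -0.1  53.7] Fax -0.78 Flat -0.67 Fz -4.11
```

Emit:
{"method": "move_arm", "body": {
  "commands": [
    [[-0.05,0,0],[0,0,0],1],
    [[-0.1,0,0],[0,0,0],1],
    [[-0.15,0,0],[0,0,0],1],
    [[-0.2,0,0],[0,0,0],1],
    [[-0.2,0,0],[0,0,0],1]
  ]
}}

```text
clock: 19.15
eef_pos: [0.5236, 0.0245, 0.1537]
eef_rot: [0.78, -0.625, -0.0, -0.0]
contact_force: [-0.3, -0.6, -4.9]
opening: 0.014
```

Emit:
{"method": "move_arm", "body": {
  "commands": [
    [[-0.05,0,0],[0,0,0],1],
    [[-0.1,0,0],[0,0,0],1],
    [[-0.15,0,0],[0,0,0],1],
    [[-0.2,0,0],[0,0,0],1],
    [[-0.2,0,0],[0,0,0],1]
  ]
}}

```text
clock: 19.57
eef_pos: [0.5232, 0.0264, 0.1537]
eef_rot: [0.78, -0.625, -0.0, -0.0]
contact_force: [0.5, -1.5, -4.8]
opening: 0.0141
```

Emit:
{"method": "move_arm", "body": {
  "commands": [
    [[-0.05,0,0],[0,0,0],1],
    [[-0.1,0,0],[0,0,0],1],
    [[-0.15,0,0],[0,0,0],1],
    [[-0.2,0,0],[0,0,0],1],
    [[-0.2,0,0],[0,0,0],1]
  ]
}}

```text
clock: 19.98
eef_pos: [0.5227, 0.0284, 0.1537]
eef_rot: [0.78, -0.625, -0.0, -0.0]
contact_force: [0.1, -1.4, -4.7]
opening: 0.0141
```

Emit:
{"method": "move_arm", "body": {
  "commands": [
    [[-0.05,0,0],[0,0,0],1],
    [[-0.1,0,0],[0,0,0],1],
    [[-0.15,0,0],[0,0,0],1],
    [[-0.2,0,0],[0,0,0],1],
    [[-0.2,0,0],[0,0,0],1]
  ]
}}

```text
clock: 20.4
eef_pos: [0.5223, 0.0303, 0.1537]
eef_rot: [0.78, -0.625, -0.0, -0.0]
contact_force: [0.5, -0.7, -5.2]
opening: 0.0145
```

Emit:
{"method": "move_arm", "body": {
  "commands": [
    [[-0.05,0,0],[0,0,0],1],
    [[-0.1,0,0],[0,0,0],1],
    [[-0.15,0,0],[0,0,0],1],
    [[-0.2,0,0],[0,0,0],1],
    [[-0.2,0,0],[0,0,0],1]
  ]
}}

```text
clock: 20.82
eef_pos: [0.5221, 0.0309, 0.1538]
eef_rot: [0.78, -0.626, 0.001, 0.001]
contact_force: [3.1, -8.0, -6.8]
opening: 0.0136
```

Contact: the head has found the nut at −8.5 N axial. I'll press to about 11–12 N and hold.

Emit:
{"method": "move_arm", "body": {
  "commands": [
    [[-0.03,0,0],[0,0,0],1],
    [[-0.06,0,0],[0,0,0],1],
    [[-0.06,0,0],[0,0,0],1],
    [[-0.06,0,0],[0,0,0],1],
    [[-0.06,0,0],[0,0,0],1]
  ]
}}

```text
clock: 21.23
eef_pos: [0.522, 0.0309, 0.1539]
eef_rot: [0.78, -0.626, 0.001, 0.001]
contact_force: [4.1, -10.5, -6.9]
opening: 0.0139
```

```bash
python3 - <<'E'
from h import *
rep()
E
```

```text
t 21.23 pos [0.522  0.0309 0.1539] yaw -77.48 zax [ 0.    -0.003 -1.   ] q [ 0.45 -0.13 -0.36  0.   -1.35 -0.23] F [  4.12 -10.54  -6.92] M [-3.47 -1.26 -0.15] op 0.0139
TCP bore [-58.1   0.1  53.9] Fax -11.19 Flat -1.72 Fz -6.92
```

Emit:
{"method": "move_arm", "body": {
  "commands": [
    [[0,0,0],[0,0,0],1],
    [[0,0,0],[0,0,0],1],
    [[0,0,0],[0,0,0],1],
    [[0,0,0],[0,0,0],1],
    [[0,0,0],[0,0,0],1]
  ]
}}

```text
clock: 21.65
eef_pos: [0.522, 0.0309, 0.1539]
eef_rot: [0.78, -0.626, 0.001, 0.001]
contact_force: [3.9, -9.4, -8.0]
opening: 0.0142
```

Emit:
{"method": "move_arm", "body": {
  "commands": [
    [[0.05,0,0],[0,0,0],1],
    [[0.1,0,0],[0,0,0],1],
    [[0.15,0,0],[0,0,0],1],
    [[0.18,0,0],[0,0,0],1],
    [[0.18,0,0],[0,0,0],1]
  ]
}}

```text
clock: 22.07
eef_pos: [0.5222, 0.0307, 0.1538]
eef_rot: [0.78, -0.625, 0.0, 0.0]
contact_force: [1.6, -3.9, -5.4]
opening: 0.0139
```

```bash
python3 - <<'E'
from h import *
rep()
E
```

```text
t 22.07 pos [0.5222 0.0307 0.1538] yaw -77.42 zax [-0. -0. -1.] q [ 0.44 -0.13 -0.36  0.   -1.35 -0.22] F [ 1.57 -3.87 -5.38] M [-1.7  -0.48 -0.04] op 0.0139
TCP bore [-58.3  -0.   53.8] Fax -4.12 Flat -0.69 Fz -5.38
```

Held about 10–11 N for 0.8 s. Release now.

Emit:
{"method": "move_arm", "body": {
  "commands": [
    [[0,0,0],[0,0,0],0.8],
    [[0,0,0],[0,0,0],0.65],
    [[0,0,0],[0,0,0],0.5],
    [[0,0,0],[0,0,0],0.5],
    [[0,0,0],[0,0,0],0.5],
    [[0,0,0],[0,0,0],0.5]
  ]
}}

```text
clock: 22.57
eef_pos: [0.5223, 0.0312, 0.154]
eef_rot: [0.78, -0.625, 0.0, -0.0]
contact_force: [-0.1, 0.3, -0.1]
opening: 0.0426
```

```bash
python3 - <<'E'
from h import *
rep()
E
```

```text
t 22.57 pos [0.5223 0.0312 0.154 ] yaw -77.4 zax [ 0.001  0.    -1.   ] q [ 0.44 -0.13 -0.36 -0.   -1.35 -0.22] F [-0.11  0.3  -0.12] M [-0.   -0.06 -0.02] op 0.0426
TCP bore [-57.9  -0.3  54. ] Fax 0.31 Flat 0.04 Fz -0.12
```

Free of contact. Lift straight up, back off, and check.

Emit:
{"method": "move_arm", "body": {
  "commands": [
    [[0,0,-1],[0,0,0],0.5],
    [[0,0,-3],[0,0,0],0.5],
    [[0,0,-5],[0,0,0],0.5],
    [[0,0,-8],[0,0,0],0.5],
    [[0,0,-11],[0,0,0],0.5],
    [[2,0,-14],[0,0,0],0.5],
    [[6,0,-14],[0,0,0],0.5],
    [[9,0,-14],[0,0,0],0.5],
    [[9,0,-14],[0,0,0],0.5],
    [[9,0,-14],[0,0,0],0.5]
  ]
}}

```text
clock: 23.4
eef_pos: [0.5418, -0.0582, 0.2943]
eef_rot: [0.78, -0.626, 0.0, -0.0]
contact_force: [-0.6, -0.2, -1.0]
opening: 0.0428
```

```bash
python3 - <<'E'
from h import *
rep(); rs={}
for n in ['wrist','side','top']:
    im=cams.capture(n); c=cams.camera_params(n)
    print(n,'pred tip',np.round(proj(world(.075,0,.1),c),1),'grip',np.round(proj(world(-.057,0,.1),c),1))
    for l,z in [('drift_grip',.1),('drift_tip',.1),('pin',.013)]:
        for q in pinpoint(n,l)[:2]: print(l,round(q['score'],2),np.round(q['point'],1),bore(atz(q['point'],c,z)))
    if n=='wrist': save('w7',im)
    if n=='top': t=cv2.resize(im[215:310,205:335],None,fx=3.5,fy=3.5,interpolation=cv2.INTER_CUBIC)
    if n=='side': sd=cv2.resize(im[175:270,215:345],None,fx=3.0,fy=3.0,interpolation=cv2.INTER_CUBIC)
w=cv2.resize(cv2.imread('pics/w7.png')[:,:,::-1],(400,300))
A=np.zeros((600,800,3),np.uint8);A[:300,:400]=w;A[:285,400:790]=sd;A[300:300+min(300,t.shape[0]),:t.shape[1]]=t[:300]
save('f',A)
E
```

```text
t 23.4 pos [ 0.5418 -0.0582  0.2943] yaw -77.57 zax [ 0.  0. -1.] q [ 0.26 -0.11 -0.08  0.   -1.6  -0.04] F [-0.62 -0.23 -0.98] M [0.04 0.03 0.03] op 0.0428
TCP bore [-149.4    0.2  194.3] Fax -0.09 Flat 0.65 Fz -0.98
wrist pred tip [319.2 486.3] grip [318.9 351.6]
drift_grip 0.67 [317.9 348.9] [-59.3  -0.8  -0. ]
side pred tip [264.  215.6] grip [302.1 240.7]
drift_grip 0.81 [302.5 245.4] [-68.   10.4  -0. ]
pin 0.61 [268.2 236.8] [ 77.1  -5.5 -87. ]
top pred tip [253.5 267.7] grip [301.2 257.6]
drift_tip 0.56 [329.4 201.5] [-164.1 -134.3    0. ]
pin 0.17 [361.4 180.2] [-274.1 -191.   -87. ]
```

View pics/f.png

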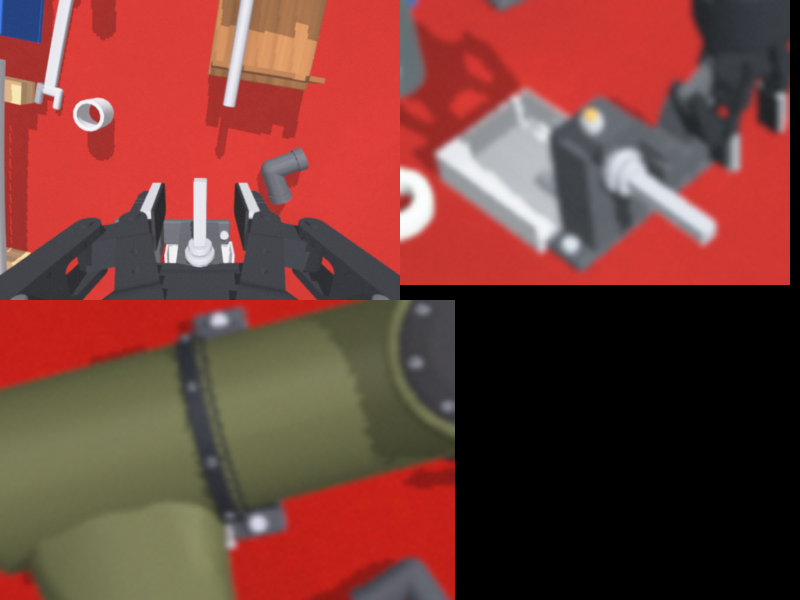

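```bash
python3 - <<'E'
from h import *
rep(); print(arm.sign_off())
E
```

```text
t 24.0 pos [ 0.5418 -0.0567  0.2938] yaw -77.39 zax [-0.  0. -1.] q [ 0.26 -0.11 -0.08 -0.   -1.6  -0.04] F [-0.2   0.57  0.28] M [-0.01  0.02 -0.07] op 0.0427
TCP bore [-1.479e+02 -1.000e-01  1.938e+02] Fax 0.6 Flat 0.07 Fz 0.28
the job is handed in; nothing more can be done
None
```

I took the headed drift from the rack and pushed the old pin out into the tray with its nose. I then pressed the drift's head against the ring nut and left it in the bore. I handed the job in at 24.0 s; no verdict is reported.

- **Driving:** the nose met the pin about 2 mm inside the bore. The highest push read was about 22 N, well under the 40 N limit.
- **Ring nut:** the head met it with the face about 13 mm out from the entry face, which fits the roughly 12 mm I had estimated from the picture. I held it there at about 10–11 N for 0.8 s, then eased off and opened the gripper.
- **Last checks:**
  - The side view shows the head against the nut, the drift standing in the bore, and the pin in the tray.
  - The pin was found about 33 mm from the tray's centre, towards the lug.
  - The wrist camera puts the drift's handle within about 2 mm of where it should be.
  - The gripper had lifted clear, with no contact force.

**What disagreed or could not be seen:**
- The side camera put the handle's centre about 5 px (roughly 10 mm) off, mostly towards the handle end. I took this as detection error.
- The arm blocked the top camera's view, and its low-score finds were false.
- The nose's far end was not seen directly. It works out to about 31 mm beyond the far face.

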